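# Screw the hand press down onto the printing plate

### The job

Screw the little printing press fully down: with a fingertip against a spoke of the wheel on top, push the wheel round clockwise (seen from above) until it comes to its stop and the steel platen rests on the clear printing plate; do not force it hard against the stop, and then move clear. Only push: do not pick anything up, and leave the roller, bottle, jar and palette knife standing or lying where they are.

Things in the scene. Friction and masses are not known exactly. Their poses are not given: they have to be found in the camera images.
- press: Bench printing press, bolted to the table. Origin: centre of its underside (z = 0). Grey base plate 240 (x) x 260 (y) x 20 mm; on it a plywood block and a clear acrylic plate, top face 56 mm above the table. Two steel posts at y = +-112 mm carry a grey crossbar 45 mm wide (x), 255 mm long (y); bar and post tops are 130 to 135 mm above the table.
- platen_face (a point): Centre of the underside of the platen, a square steel block 150 x 150 x 18 mm hanging under the crossbar on a vertical screw through the press's centre. Platen, screw and wheel sink together, 4 mm per radian, as the wheel turns clockwise. Its height is 76 mm with the press fully open and 56 mm when it rests on the acrylic plate.
- hub (a point): Centre of the three-spoked wheel on top, on the screw axis at the spokes' mid-height: 195 mm above the table fully open, 175 mm fully down. Hub: dark cylinder, radius 20 mm, to 15 mm above and below this point; nothing above it. No rim: three level round steel spokes, 14 mm thick, 120 degrees apart. Between them the space is open down to the crossbar.
- spoke_end (a point): Centre of the black ball (26 mm diameter) at the end of one of the three identical spokes, 95 mm from the hub centre at the same height; the other two are 120 and 240 degrees round from it.
- wheel (a joint): Turn of the wheel in rad, clockwise from above positive. 0: press fully open. 5.0: hard stop, platen resting on the printing plate. It starts between 0 and 2.4. It turns stiffly (about 0.22 N m, so 3 N at 75 mm from the axis, a little more when fast) and stays where it is left. Never push it with over 45 N.
- roller: Loose ink roller (brayer), lying on the table beside the press: black rubber roller 40 mm diameter and 90 mm long, dark wooden handle 28 mm thick, about 195 mm over all along its x. Origin on the table under its middle. Leave alone.
- bottle: Loose clear bottle with blue cap, 64 mm diameter, 190 mm tall, standing beside the press. Origin: centre of its underside. Leave alone.
- jar: Loose squat ink jar with black lid, 68 mm diameter, 75 mm tall, standing beside the press. Origin: centre of its underside. Leave alone.
- knife: Loose palette knife (spatula) 240 mm long, lying on the table along its x beside the press. Leave alone.

How it is judged:
At the end, for the whole second after the job is handed in: The wheel is within 0.12 rad (0.5 mm of platen travel) of its stop at 5.0 and at rest, and roller, bottle, jar and knife are within 20 mm of where they began (value of joint wheel above 4.88 rad and velocity of joint wheel between -0.05 and 0.05 rad/s and distance of each of roller, bottle, jar, knife from where it was at the start of the episode below 0.02 m); the robot touches nothing.
It fails at once if the roller is pushed about (over 20 mm), or lifted (over 10 mm) (distance of roller from where it was at the start of the episode above 0.02 m or height (world z) of roller above 0.01 m).
It fails at once if the bottle is pushed about (over 20 mm), or lifted (over 10 mm) or tipped over (distance of bottle from where it was at the start of the episode above 0.02 m or height (world z) of bottle above 0.01 m or angle between bottle's own z axis and vertical above 0.3 rad).
It fails at once if the jar is pushed about (over 20 mm), or lifted (over 10 mm) or tipped over (distance of jar from where it was at the start of the episode above 0.02 m or height (world z) of jar above 0.01 m or angle between jar's own z axis and vertical above 0.3 rad).
It fails at once if the knife is pushed about (over 20 mm), or lifted (over 10 mm) (distance of knife from where it was at the start of the episode above 0.02 m or height (world z) of knife above 0.01 m).
It fails at once if the wheel is forced (pushed with over 45 N) (contact force between the fingers and press above 45 N).
It also fails if it takes over 54 s, if anything falls off the work surface, if the arm or the gripper's body presses on something with over 40 N, if the wrist force passes 120 N, or if a joint passes its speed limit or range.

### The arm

A 7-joint arm with a two-finger parallel gripper is mounted at the origin on the work surface. World frame = base frame: x ahead of the robot, y to its left, z up, the work surface at z = 0. Lengths are in m, angles in rad, forces in N, time in s.
With the tool pointing down it reaches from about 0.4 to 0.85 m from the base axis. Payload 10.4 kg.
Tool frame: the origin (TCP) lies at the very end of the fingers, on their centre line; the grasp point (between the pads) lies 19 mm behind it (manip.grip_point_offset is the distance from the TCP to the grasp point, in m); z points along the fingers, y is the line along which they close (so a half turn about z gives the same grasp; the last joint's range is limited). The gripper opens to 85 mm and grips with 20 to 120 N. Pads are 22 mm wide; open, the fingers measure 114 mm over their backs; the gripper's body (76 mm by 85 mm) begins 54 mm behind the grasp point. The pads swing forward as they close: fully open they stand 13 mm farther back than shut.
Start: joints at [1.232, 0.332, -0.065, 1.46, 0.022, 1.35, -0.088], TCP at [0.194, -0.594, 0.231] pointing down, gripper open.
Joint ranges: [-2.6, 2.6], [-0.5, 2.12], [-1.47, 1.34], [0.16, 2.42], [-1.27, 4.41], [0.06, 2.06], [-2.6, 2.6]. Speed limits (rad/s): [2.22, 2.22, 2.79, 2.79, 3.14, 3.14, 3.14].

### API

Orientations are given as a unit quaternion [x, y, z, w].
In Python, from workcell import manip gives the robot as it stands. The module is installed in compiled form; this text tells all that it offers.
- The arm moves only by the shell command python3 -m inch 'ROWS' [OPENING] [FORCE]. ROWS is JSON, a list of rows, each a list of 2 entries, a list of its own where there are three numbers: the shift along the tool's x, y, z each as a share of 0.08 m, from -1 to 1, then the turn, a rotation vector about the tool's x, y, z each as a share of 45 degrees, from -1 to 1. A call has exactly 10 rows; each row is the pose to reach, as a shift and turn from the pose commanded when the call began, along the tool's axes at that moment; what a row does not reach only later rows make up. A row lasts 1/10 s, in which the tool goes at most 50 mm and 8.59 degrees, less where a joint would pass 70% of its speed; a pose out of reach is approached as far as the arm can. A call with a number of a shift or a turn outside -1 to 1 is refused whole. A call with a gripper value outside its range is refused whole. OPENING is the opening, from 0 (shut) to 1 (fully open), set as the call begins (- or left out, the last holds). The fingers move at their own pace and stop on an object; FORCE is the grip in N (left out, the last holds). Time passes only in rows, so rows that repeat a pose let the fingers close, or fill a call up. It gives the time, the measured TCP pose, the force, the opening and the grip force at its end, in the units of the state.
- manip.get_obs(): the state, without advancing time (a new reading comes with each control period).
- manip.camera(name): name is "scene" or "top" or "wrist"; returns the picture (480x640x3 uint8, red, green, blue); there is no depth.
- manip.camera_params(name): a dict with "fov_y" (degrees; the focal length in pixels is half the picture's height over the tangent of half this angle, whatever the lens; pixels are square), "cx", "cy" (the principal point, pixels), "camera_from_world" (4x4, takes a point from world to camera coordinates); the wrist camera has in their place "T_tool_cam" (4x4, takes a point from camera to tool coordinates, whose origin is the TCP and whose axes are the flange's). Camera axes: x right, y up, looking along -z (the intrinsics and any distortion apply to the point x, -y, -z); pixel columns grow to the right and rows downward; lengths in m; the calibration is good to about 2 mm. A picture is of the moment at which its call begins: read the wrist's pose just before it. camera_params takes no time and is no camera call.
- manip.hand_in(): hands the job in; it is judged then, once.
The state is a dict: "clock": time; "joint_pos": joint angles; "joint_velocities": joint speeds; "tau": joint torques, N m; "position": TCP position; "ee_rot": TCP orientation; "ft_force": force on the tool from outside, world axes, zero at the start; "torque": the same for the moment, N m; "grip_width": opening from 0.0 (shut) to 1.0 (fully open); "grasp_force": force on a finger pad.
Only numpy, scipy, OpenCV 4.12 (cv2) and the standard library are available. Lean on these libraries where they do the work, as an engineer would, in place of code of your own. Each camera call takes 0.05 s, during which the arm holds its last target. There are 200 camera calls.

## Working session

There is one attempt and no reset: what is moved stays moved. The work goes in short steps, Python scripts to look and compute and a shell command to move; the robot and the scene stay as the last step left them, time stands still between calls to the robot, and variables do not carry over. Pictures are saved under pics/ and viewed, at most 10 in all, crops included, and the job is handed in when it is done.

```bash
mkdir -p pics; python3 - <<'E'
from workcell import manip
import cv2,numpy as np
o=manip.get_obs();print(o)
for n in("scene","top"):
    im=manip.camera(n);cv2.imwrite(f"pics/{n}0.png",im[:,:,::-1])
    p=manip.camera_params(n);print(n,p)
print(manip.camera_params("wrist"))
E
```

```text
{'clock': 0.0, 'joint_pos': array([ 1.23237361,  0.33289022, -0.06469217,  1.46094938,  0.02161169,
        1.34990143, -0.08849703]), 'joint_velocities': array([-1.01057539e-03,  1.62877486e-03,  2.36868833e-03,  3.84880249e-05,
        1.42470224e-04,  1.00801956e-03, -3.61212876e-04]), 'tau': array([ 5.16677865e-04, -6.25446582e+01,  4.91512008e-02, -3.91594291e+01,
        1.61214540e-02,  1.00448666e-02,  7.21858123e-05]), 'position': array([ 0.19399242, -0.59373138,  0.23050061]), 'ee_rot': array([ 9.87556111e-01,  1.57265383e-01, -1.54232713e-04, -7.09687649e-04]), 'ft_force': array([ 0.72476615, -0.11944474, -0.07737003]), 'torque': array([ 0.06368679, -0.05720423, -0.0208084 ]), 'grasp_force': 0.0, 'grip_width': 1.003034126166428}
scene {'fov_y': 51.85714917135395, 'cx': 306.5328880176907, 'cy': 257.67971073421745, 'camera_from_world': array([[ 7.38052888e-01,  6.74742736e-01,  4.17423858e-04,
        -4.64951322e-01],
       [-5.83288004e-01,  6.37705852e-01,  5.03096760e-01,
         2.04362258e-01],
       [ 3.39194691e-01, -3.71555495e-01,  8.64229990e-01,
        -1.534
[... 188 characters left out ...]
mera_from_world': array([[-0.01233765, -0.99955245, -0.02725225,  0.11614985],
       [ 0.99660934, -0.01450945,  0.08098954, -0.54898661],
       [-0.08134871, -0.02616062,  0.99634232, -1.45367363],
       [ 0.        ,  0.        ,  0.        ,  1.        ]])}
{'fov_y': 66.76579392669596, 'cx': 315.03060614203144, 'cy': 236.66016919867442, 'T_tool_cam': array([[ 7.76000479e-04,  9.59885999e-01,  2.80389490e-01,
         7.07340583e-02],
       [ 9.99998792e-01, -3.67300459e-04, -1.51015994e-03,
         7.86864258e-05],
       [-1.34659419e-03,  2.80390323e-01, -9.59885125e-01,
        -1.41635517e-01],
       [ 0.00000000e+00,  0.00000000e+00,  0.00000000e+00,
         1.00000000e+00]])}
```

View pics/top0.png

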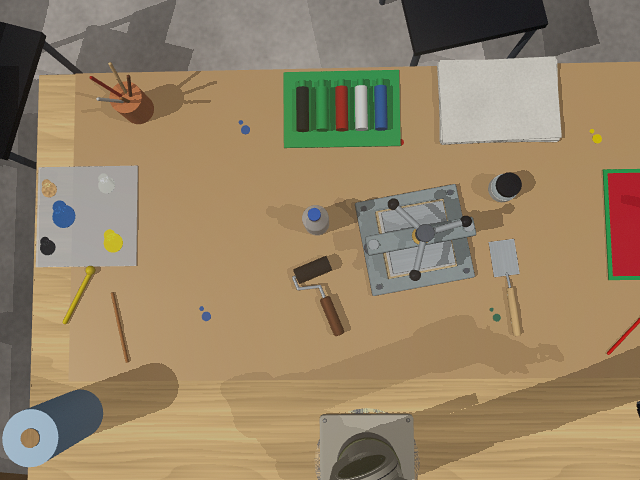

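View pics/scene0.png

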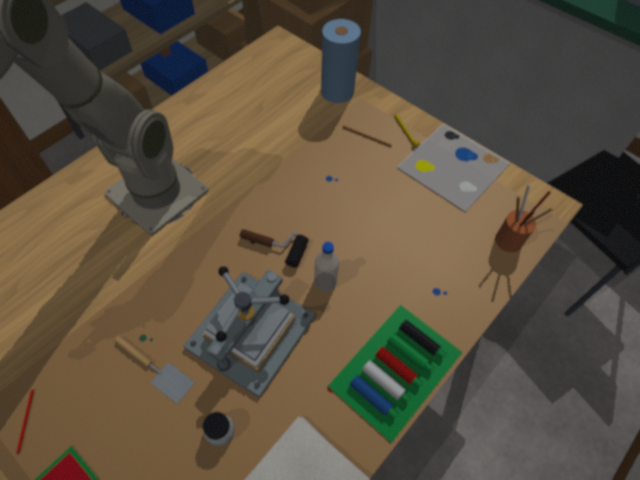

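The top view shows the hub at about (426,233), with balls at (393,204), (466,221) and (415,275). The scene view shows the hub at about (243,300), with balls at (224,271), (284,299) and (221,337). In the top view, the bottle cap is at (314,214), the jar at (508,185), the knife at (508,285) and the roller at (320,295).

```bash
cat > h.py <<'E'
from workcell import manip
import cv2,numpy as np
def K(p):
    f=240/np.tan(np.radians(p["fov_y"]/2));return f,p["cx"],p["cy"]
def ray(n,uv,T=None):
    p=manip.camera_params(n);f,cx,cy=K(p)
    W=np.linalg.inv(p["camera_from_world"]) if T is None else T@p["T_tool_cam"]
    d=np.array([(uv[0]-cx)/f,-(uv[1]-cy)/f,-1]);return W[:3,3],W[:3,:3]@d
def onz(n,uv,z,T=None):
    c,d=ray(n,uv,T);return c+d*(z-c[2])/d[2]
def tri(a,b):
    A=[];r=[]
    for c,d in(a,b):
        d=d/np.linalg.norm(d);P=np.eye(3)-np.outer(d,d);A.append(P);r.append(P@c)
    x=np.linalg.lstsq(np.vstack(A),np.hstack(r),rcond=None)[0];return x
def blob(im,uv,r=11,t=45):
    u,v=uv;c=im[v-r:v+r+1,u-r:u+r+1].max(2);m=(c<t).astype(np.uint8)
    n,l,s,ce=cv2.connectedComponentsWithStats(m)
    i=1+np.argmax(s[1:,4]);return ce[i]+[u-r,v-r],s[i,2:]
E
python3 - <<'E'
from h import *
t=cv2.imread("pics/top0.png");s=cv2.imread("pics/scene0.png")
T=[(393,204),(466,221),(415,275)];S=[(284,299),(221,337),(224,271)]
P=[]
for a,b in zip(T,S):
    ba,sa=blob(t,a);bb,sb=blob(s,b)
    x=tri(ray("top",ba),ray("scene",bb));P.append(x);print(ba,sa,bb,sb,x.round(4))
P=np.array(P);h=P.mean(0);print("hub",h)
for q in P: d=q-h;print(np.hypot(d[0],d[1]),np.degrees(np.arctan2(d[1],d[0])))
for z in(.175,.185,.195):
    Q=np.array([onz("top",blob(t,a)[0],z) for a in T]);c=Q.mean(0);print(z,c,np.linalg.norm(Q-c,axis=1))
    Q=np.array([onz("scene",blob(s,a)[0],z) for a in S]);c=Q.mean(0);print(z,c,np.linalg.norm(Q-c,axis=1))
print("hubtop",onz("top",(426,233),.2),"bottle",onz("top",(314,214),.19),"jar",onz("top",(508,185),.075))
for a in((372,245),(470,222)): print(onz("top",a,.135))
for a in((301,270),(330,262),(340,333),(516,334),(492,244),(518,240)): print(onz("top",a,.0))
E
```

```text
[395. 208.] [3 3 3] [283.71641791 299.44776119] [ 9 10 67] [ 0.6072 -0.0616  0.1814]
[466.08450704 220.73239437] [11 11 71] [220.95   336.0375] [11 10 80] [ 0.5723 -0.2199  0.1907]
[418.83333333 272.66666667] [4 5 6] [222.4047619 270.5      ] [ 9  7 42] [ 0.4592 -0.1098  0.205 ]
hub [ 0.54622394 -0.13042421  0.19236687]
0.09196374105087364 48.495597616021335
0.09319591022255883 -73.73262531870645
0.08945097713630068 166.69042576786137
0.175 [ 0.54545373 -0.13547183  0.175     ] [0.09111697 0.09316717 0.08919804]
0.175 [ 0.5401445  -0.12395484  0.175     ] [0.09653059 0.0962386  0.09786075]
0.185 [ 0.54458203 -0.1339156   0.185     ] [0.0904272  0.09246188 0.0885228 ]
0.185 [ 0.54436671 -0.12646084  0.185     ] [0.0956098  0.0953206  0.09692728]
0.195 [ 0.54371033 -0.13235937  0.195     ] [0.08973744 0.09175659 0.08784756]
0.195 [ 0.54858892 -0.12896684  0.195     ] [0.09468902 0.09440261 0.09599381]
hubtop [ 0.5448225  -0.13031156  0.2       ] bottle [0.59201026 0.11608293 0.19      ] jar [ 0.66949314 -0.35021554  0.075     ]
[ 0.5245549  -0.01532918  0.135     ]
[ 0.57456445 -0.2421797   0.135     ]
[0.47279679 0.15748535 0.        ]
[0.49213416 0.08352194 0.        ]
[0.31323997 0.06083842 0.        ]
[ 0.30628931 -0.37788941  0.        ]
[ 0.53212228 -0.32655893  0.        ]
[ 0.54131694 -0.39210397  0.        ]
```

```bash
python3 - <<'E'
from h import *
t=cv2.imread("pics/top0.png");s=cv2.imread("pics/scene0.png")
T=[(393,204),(466,221),(415,275)];S=[(284,299),(221,337),(224,271)]
for th in(60,75):
    P=[]
    for a,b in zip(T,S):
        ba,sa=blob(t,a,9,th);bb,sb=blob(s,b,9,th)
        x=tri(ray("top",ba),ray("scene",bb));P.append(x);print(ba,sa,bb,sb,x.round(4))
    P=np.array(P);h=P.mean(0);print("hub",h)
    for q in P: d=q-h;print(np.hypot(d[0],d[1]),np.degrees(np.arctan2(d[1],d[0])))
E
```

```text
[392.92222222 203.62222222] [11 11 90] [282.16981132 298.0754717 ] [ 15  15 106] [ 0.6111 -0.0607  0.1947]
[465.95744681 220.79787234] [11 11 94] [221.11764706 336.14705882] [ 12  11 102] [ 0.5724 -0.2197  0.1898]
[414.9        274.82222222] [11 11 90] [222.53571429 270.39285714] [ 9  9 56] [ 0.4537 -0.1044  0.1919]
hub [ 0.54570648 -0.12829033  0.19212751]
0.09401742586552823 45.951307963795365
0.09524784227286304 -73.75521809022257
0.09505805497777847 165.45671506938962
[392.79591837 203.73469388] [11 11 98] [282.04545455 298.21212121] [ 15  16 132] [ 0.6108 -0.0607  0.1937]
[465.7254902  220.69607843] [ 12  11 102] [223.53266332 336.64824121] [ 16  19 199] [ 0.5743 -0.2181  0.1864]
[414.68686869 274.8989899 ] [12 11 99] [222.53030303 270.53030303] [10  9 66] [ 0.4535 -0.1042  0.1907]
hub [ 0.54621369 -0.1276811   0.19025581]
0.09309450587292631 46.028869032739806
0.09471617287039337 -72.72746622523313
0.0956751836754575 165.8149530986183
```

```bash
python3 -m inch '[[[0.1,-0.053,-0.025],[0,0,0.04]],[[0.2,-0.106,-0.05],[0,0,0.08]],[[0.3,-0.159,-0.075],[0,0,0.12]],[[0.4,-0.212,-0.1],[0,0,0.16]],[[0.5,-0.265,-0.125],[0,0,0.2]],[[0.6,-0.318,-0.15],[0,0,0.24]],[[0.7,-0.371,-0.175],[0,0,0.28]],[[0.8,-0.424,-0.2],[0,0,0.32]],[[0.9,-0.477,-0.225],[0,0,0.36]],[[1,-0.53,-0.25],[0,0,0.402]]]' 0
for i in 1 2; do :; done
python3 -m inch '[[[0.1,-0.1,0],[0,0,0]],[[0.2,-0.2,0],[0,0,0]],[[0.3,-0.3,0],[0,0,0]],[[0.4,-0.4,0],[0,0,0]],[[0.5,-0.5,0],[0,0,0]],[[0.6,-0.6,0],[0,0,0]],[[0.7,-0.7,0],[0,0,0]],[[0.8,-0.8,0],[0,0,0]],[[0.9,-0.9,0],[0,0,0]],[[1,-1,0],[0,0,0]]]'
python3 -m inch '[[[0.1,-0.1,0],[0,0,0]],[[0.2,-0.2,0],[0,0,0]],[[0.3,-0.3,0],[0,0,0]],[[0.4,-0.4,0],[0,0,0]],[[0.5,-0.5,0],[0,0,0]],[[0.6,-0.6,0],[0,0,0]],[[0.7,-0.7,0],[0,0,0]],[[0.8,-0.8,0],[0,0,0]],[[0.9,-0.9,0],[0,0,0]],[[1,-1,0],[0,0,0]]]'
```

```text
clock: 1.1
position: [0.2571, -0.5285, 0.251]
ee_rot: [1.0, -0.001, -0.0, -0.0]
ft_force: [0.3, 0.3, -0.9]
grip_width: -0.003
grasp_force: 0.0
clock: 2.1
position: [0.3377, -0.4483, 0.2514]
ee_rot: [1.0, 0.0, 0.0, 0.0]
ft_force: [0.1, -0.4, -0.6]
grip_width: -0.0
grasp_force: 0.0
clock: 3.1
position: [0.4176, -0.3683, 0.2513]
ee_rot: [1.0, 0.0, 0.0, 0.0]
ft_force: [0.4, -0.4, 0.4]
grip_width: -0.001
grasp_force: 0.0
```

```bash

python3 -m inch '[[[0.1,-0.1,0],[0,0,0]],[[0.2,-0.2,0],[0,0,0]],[[0.3,-0.3,0],[0,0,0]],[[0.4,-0.4,0],[0,0,0]],[[0.5,-0.5,0],[0,0,0]],[[0.6,-0.6,0],[0,0,0]],[[0.7,-0.7,0],[0,0,0]],[[0.8,-0.8,0],[0,0,0]],[[0.9,-0.9,0],[0,0,0]],[[1,-1,0],[0,0,0]]]'
python3 -m inch '[[[0.1,-0.1,0],[0,0,0]],[[0.2,-0.2,0],[0,0,0]],[[0.3,-0.3,0],[0,0,0]],[[0.4,-0.4,0],[0,0,0]],[[0.5,-0.5,0],[0,0,0]],[[0.6,-0.6,0],[0,0,0]],[[0.7,-0.7,0],[0,0,0]],[[0.8,-0.8,0],[0,0,0]],[[0.9,-0.9,0],[0,0,0]],[[1,-1,0],[0,0,0]]]'
python3 - <<'E'
from h import *
o=manip.get_obs();print(o["position"],o["ee_rot"])
cv2.imwrite("pics/w1.png",manip.camera("wrist")[:,:,::-1])
E
```

```text
clock: 4.1
position: [0.4977, -0.2883, 0.2513]
ee_rot: [1.0, 0.0, 0.0, 0.0]
ft_force: [0.4, -0.0, 0.5]
grip_width: 0.001
grasp_force: 0.0
clock: 5.1
position: [0.5776, -0.2083, 0.2513]
ee_rot: [1.0, 0.0, -0.0, 0.0]
ft_force: [0.3, 0.2, -0.2]
grip_width: 0.002
grasp_force: 0.0
[ 0.57762737 -0.20826275  0.25129512] [ 9.99999998e-01  5.19932662e-05 -1.28044593e-05  2.83114333e-05]
```

View pics/w1.png

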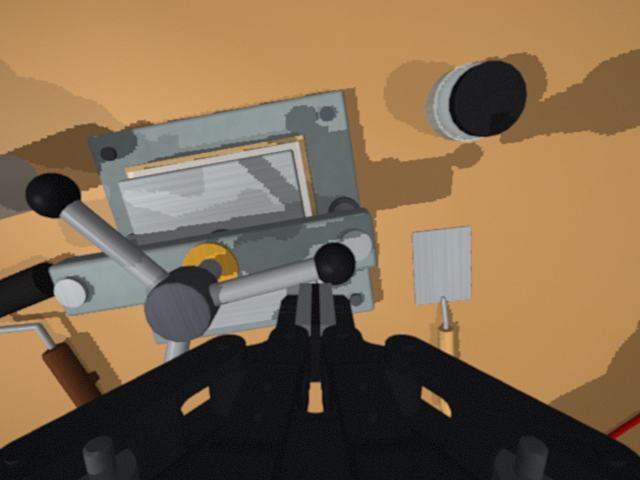

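The wrist view shows the shut fingertips at (315,300), just next to the right ball at (335,263). The hub top is at (180,305) and the far ball is at (53,194).

```bash
python3 - <<'E'
from h import *
T=np.eye(4);T[:3,:3]=np.diag([1,-1,-1]);T[:3,3]=[.5776,-.2083,.2513]
for z in(.187,.191,.195):
    a=onz("wrist",(335,263),z,T);b=onz("wrist",(53,194),z,T);h=onz("wrist",(180,303),z+.015,T)
    print(z,a,b,np.linalg.norm(a-b),h)
E
```

```text
0.187 [ 0.5718161  -0.22087372  0.187     ] [ 0.61354411 -0.05972467  0.187     ] 0.16646393844355634 [ 0.55282927 -0.13101804  0.202     ]
0.191 [ 0.57330333 -0.22063425  0.191     ] [ 0.61422084 -0.06261528  0.191     ] 0.16323062472417754 [ 0.5548311  -0.13264218  0.206     ]
0.195 [ 0.57479057 -0.22039479  0.195     ] [ 0.61489757 -0.0655059   0.195     ] 0.15999731100479872 [ 0.55683294 -0.13426633  0.21      ]
```

```bash
cat > orb.py <<'E'
import sys,numpy as np
# orbit from th0 to th1 deg in n rows, from commanded position x,y
x,y,th0,th1,n=map(float,sys.argv[1:]);n=int(n)
for t in np.radians(np.linspace(th0,th1,n+1)[1:]):
    print([round((.547+.07*np.cos(t)-x)/.08,2),round(-(-.129+.07*np.sin(t)-y)/.08,2)],end=" ")
print("end",.547+.07*np.cos(t),-.129+.07*np.sin(t))
E
python3 -m inch '[[[0.1,-0.15,0],[0,0,0]],[[0.2,-0.3,0],[0,0,0]],[[0.3,-0.45,0],[0,0,0]],[[0.305,-0.454,0],[0,0,0]],[[0.305,-0.454,0.1],[0,0,0]],[[0.305,-0.454,0.2],[0,0,0]],[[0.305,-0.454,0.3],[0,0,0]],[[0.305,-0.454,0.4],[0,0,0]],[[0.305,-0.454,0.5],[0,0,0]],[[0.305,-0.454,0.6],[0,0,0]]]'
python3 -m inch '[[[0,0,0.1],[0,0,0]],[[0,0,0.2],[0,0,0]],[[0,0,0.3],[0,0,0]],[[0,0,0.4],[0,0,0]],[[0,0,0.5],[0,0,0]],[[0,0,0.58],[0,0,0]],[[0,0,0.58],[0,0,0]],[[0,0,0.58],[0,0,0]],[[0,0,0.58],[0,0,0]],[[0,0,0.58],[0,0,0]]]'
python3 orb.py .602 -.172 -38 -68 10
python3 orb.py .5732 -.1939 -68 -103 10
python3 orb.py .5312 -.1972 -103 -138 10
```

```text
clock: 6.15
position: [0.6012, -0.1728, 0.2025]
ee_rot: [1.0, -0.0, -0.0, 0.0]
ft_force: [-0.2, -0.5, 0.3]
grip_width: -0.001
grasp_force: 0.0
clock: 7.15
position: [0.6016, -0.1727, 0.1574]
ee_rot: [1.0, -0.0, 0.0, 0.0]
ft_force: [0.2, 0.1, 0.6]
grip_width: 0.001
grasp_force: 0.0
[np.float64(-0.03), np.float64(0.04)] [np.float64(-0.06), np.float64(0.07)] [np.float64(-0.09), np.float64(0.1)] [np.float64(-0.13), np.float64(0.13)] [np.float64(-0.16), np.float64(0.16)] [np.float64(-0.2), np.float64(0.19)] [np.float64(-0.24), np.float64(0.21)] [np.float64(-0.28), np.float64(0.24)] [np.float64(-0.32), np.float64(0.26)] [np.float64(-0.36), np.float64(0.27)] end 0.5732224615391139 -0.19390286981967514
[np.float64(-0.05), np.float64(0.02)] [np.float64(-0.1), np.float64(0.03)] [np.float64(-0.15), np.float64(0.05)] [np.float64(-0.21), np.float64(0.06)] [np.float64(-0.26), np.float64(0.06)] [np.float64(-0.31), np.float64(0.06)] [np.float64(-0.37), np.float64(0.06)] [np.float64(-0.42), np.float64(0.06)] [np.float64(-0.47), np.float64(0.05)] [np.float64(-0.52), np.float64(0.04)] end 0.5312534261959295 -0.19720590453496648
[np.float64(-0.05), np.float64(-0.01)] [np.float64(-0.1), np.float64(-0.03)] [np.float64(-0.15), np.float64(-0.05)] [np.float64(-0.2), np.float64(-0.07)] [np.float64(-0.25), np.float64(-0.1)] [np.float64(-0.29), np.float64(-0.13)] [np.float64(-0.34), np.float64(-0.16)] [np.float64(-0.38), np.float64(-0.19)] [np.float64(-0.42), np.float64(-0.23)] [np.float64(-0.45), np.float64(-0.27)] end 0.49497986221658247 -0.17583914244512008
```

```bash

python3 -m inch '[[[-0.03,0.04,0],[0,0,0]],[[-0.06,0.07,0],[0,0,0]],[[-0.09,0.1,0],[0,0,0]],[[-0.13,0.13,0],[0,0,0]],[[-0.16,0.16,0],[0,0,0]],[[-0.2,0.19,0],[0,0,0]],[[-0.24,0.21,0],[0,0,0]],[[-0.28,0.24,0],[0,0,0]],[[-0.32,0.26,0],[0,0,0]],[[-0.36,0.27,0],[0,0,0]]]'
python3 -m inch '[[[-0.05,0.02,0],[0,0,0]],[[-0.1,0.03,0],[0,0,0]],[[-0.15,0.05,0],[0,0,0]],[[-0.21,0.06,0],[0,0,0]],[[-0.26,0.06,0],[0,0,0]],[[-0.31,0.06,0],[0,0,0]],[[-0.37,0.06,0],[0,0,0]],[[-0.42,0.06,0],[0,0,0]],[[-0.47,0.05,0],[0,0,0]],[[-0.52,0.04,0],[0,0,0]]]'
python3 - <<'E'
from h import *
o=manip.get_obs();print(o["position"],o["ft_force"])
cv2.imwrite("pics/t2.png",cv2.resize(manip.camera("top")[150:330,300:540,::-1],None,fx=2.5,fy=2.5))
E
python3 orb.py .4950 -.1758 -138 -173 10|sed 's/np.float64//g'
python3 orb.py .4775 -.1375 -173 -208 10|sed 's/np.float64//g'
```

```text
clock: 8.15
position: [0.5725, -0.194, 0.1569]
ee_rot: [1.0, 0.0, 0.0, -0.0]
ft_force: [2.1, 2.4, -0.6]
grip_width: -0.002
grasp_force: 1.5
clock: 9.15
position: [0.5307, -0.1975, 0.157]
ee_rot: [1.0, -0.0, 0.0, 0.0]
ft_force: [4.1, 0.8, -1.5]
grip_width: -0.001
grasp_force: 1.7
[ 0.53073601 -0.19751676  0.15696171] [ 4.13756222  0.76644268 -1.50376389]
[(-0.03), (-0.04)] [(-0.07), (-0.08)] [(-0.1), (-0.13)] [(-0.12), (-0.17)] [(-0.15), (-0.22)] [(-0.17), (-0.27)] [(-0.18), (-0.32)] [(-0.2), (-0.37)] [(-0.21), (-0.43)] [(-0.22), (-0.48)] end 0.4775217693851075 -0.13753085403836032
[(-0.0), (-0.05)] [(-0.01), (-0.11)] [(-0.0), (-0.16)] [(0.0), (-0.21)] [(0.01), (-0.27)] [(0.02), (-0.32)] [(0.03), (-0.37)] [(0.05), (-0.42)] [(0.07), (-0.47)] [(0.1), (-0.52)] end 0.48519366849987516 -0.09613699060498765
```

View pics/t2.png

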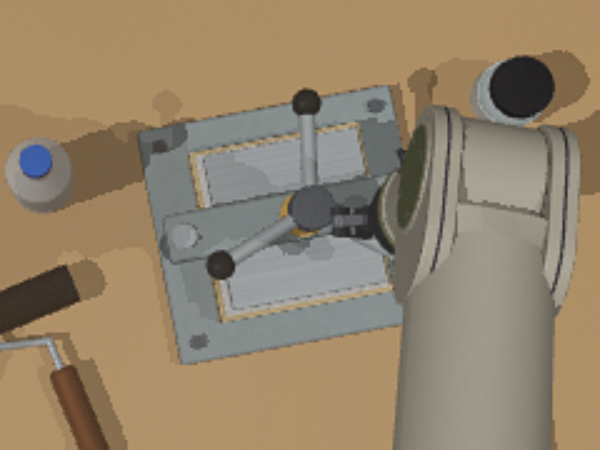

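The wheel turns as planned. One ball is now at (306,103), almost straight ahead of the hub at (313,208), so it has turned about 44° at roughly 4 N.

```bash

python3 -m inch '[[[-0.05,-0.01,0],[0,0,0]],[[-0.1,-0.03,0],[0,0,0]],[[-0.15,-0.05,0],[0,0,0]],[[-0.2,-0.07,0],[0,0,0]],[[-0.25,-0.1,0],[0,0,0]],[[-0.29,-0.13,0],[0,0,0]],[[-0.34,-0.16,0],[0,0,0]],[[-0.38,-0.19,0],[0,0,0]],[[-0.42,-0.23,0],[0,0,0]],[[-0.45,-0.27,0],[0,0,0]]]'
python3 -m inch '[[[-0.03,-0.04,0],[0,0,0]],[[-0.07,-0.08,0],[0,0,0]],[[-0.1,-0.13,0],[0,0,0]],[[-0.12,-0.17,0],[0,0,0]],[[-0.15,-0.22,0],[0,0,0]],[[-0.17,-0.27,0],[0,0,0]],[[-0.18,-0.32,0],[0,0,0]],[[-0.2,-0.37,0],[0,0,0]],[[-0.21,-0.43,0],[0,0,0]],[[-0.22,-0.48,0],[0,0,0]]]'
python3 orb.py .4852 -.0961 -208 -226 10|sed 's/np.float64//g'
python3 orb.py .4984 -.0786 -226 -244 10|sed 's/np.float64//g'
```

```text
clock: 10.2
position: [0.4946, -0.1758, 0.1569]
ee_rot: [1.0, -0.0, -0.0, 0.0]
ft_force: [3.0, -1.8, -1.2]
grip_width: 0.001
grasp_force: 1.6
clock: 11.2
position: [0.4772, -0.1371, 0.1568]
ee_rot: [1.0, 0.0, -0.0, 0.0]
ft_force: [2.3, -3.6, -0.8]
grip_width: -0.001
grasp_force: 1.7
[(0.01), (-0.02)] [(0.03), (-0.05)] [(0.04), (-0.07)] [(0.06), (-0.09)] [(0.07), (-0.12)] [(0.09), (-0.14)] [(0.11), (-0.16)] [(0.13), (-0.18)] [(0.15), (-0.2)] [(0.16), (-0.22)] end 0.49837391406787024 -0.07864621397629441
[(0.02), (-0.02)] [(0.04), (-0.04)] [(0.06), (-0.05)] [(0.08), (-0.07)] [(0.11), (-0.09)] [(0.13), (-0.1)] [(0.15), (-0.12)] [(0.18), (-0.13)] [(0.2), (-0.14)] [(0.22), (-0.16)] end 0.5163140197247647 -0.06608441675905832
```

```bash

python3 -m inch '[[[0,-0.05,0],[0,0,0]],[[-0.01,-0.11,0],[0,0,0]],[[0,-0.16,0],[0,0,0]],[[0,-0.21,0],[0,0,0]],[[0.01,-0.27,0],[0,0,0]],[[0.02,-0.32,0],[0,0,0]],[[0.03,-0.37,0],[0,0,0]],[[0.05,-0.42,0],[0,0,0]],[[0.07,-0.47,0],[0,0,0]],[[0.1,-0.52,0],[0,0,0]]]'
python3 - <<'E'
from h import *
o=manip.get_obs();print(o["position"],o["ft_force"])
cv2.imwrite("pics/t3.png",manip.camera("top")[:,:,::-1]);cv2.imwrite("pics/s3.png",manip.camera("scene")[:,:,::-1])
a=cv2.imread("pics/t3.png")[150:330,300:540];b=cv2.imread("pics/s3.png")[230:410,150:390]
cv2.imwrite("pics/c3.png",cv2.resize(np.vstack([a,b])[:,:],None,fx=1.66,fy=1.66))
E
```

```text
clock: 12.2
position: [0.4853, -0.0955, 0.1568]
ee_rot: [1.0, 0.0, -0.0, 0.0]
ft_force: [-0.5, -3.6, -0.9]
grip_width: -0.002
grasp_force: 1.6
[ 0.48531917 -0.09551555  0.15680982] [-0.45091089 -3.63114942 -0.92795201]
```

View pics/c3.png

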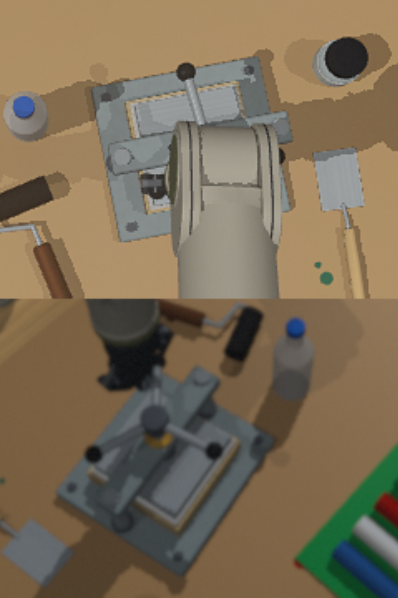

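The crop shows two balls. The forward one is at about (412,193) in the top view and (278,322) in the scene view; the other is at about (206,323) in the scene view. The gripper is clear of the roller and bottle.

```bash
python3 - <<'E'
from h import *
t=cv2.imread("pics/t3.png");s=cv2.imread("pics/s3.png")
for th in(50,60,70):
    a=blob(t,(412,193),9,th);b=blob(s,(278,322),9,th);c=blob(s,(206,323),9,th)
    print(a,b,c,tri(ray("top",a[0]),ray("scene",b[0])).round(4))
    for z in(.175,.18,.185):
        p=[onz("scene",b[0],z),onz("scene",c[0],z),onz("top",a[0],z)]
        print(z,np.linalg.norm(p[0]-p[1]).round(4),[(np.hypot(*(q[:2]-[.547,-.129])).round(4),np.degrees(np.arctan2(q[1]+.129,q[0]-.547)).round(1)) for q in p])
E
```

```text
(array([412.08333333, 192.61111111]), array([10, 10, 36], dtype=int32)) (array([278.5       , 321.33333333]), array([10, 10, 72], dtype=int32)) (array([205.97183099, 323.32394366]), array([ 9, 10, 71], dtype=int32)) [ 0.6386 -0.1047  0.1786]
0.175 0.1653 [(np.float64(0.0942), np.float64(15.7)), (np.float64(0.0939), np.float64(-107.4)), (np.float64(0.095), np.float64(14.4))]
0.18 0.1645 [(np.float64(0.0954), np.float64(14.7)), (np.float64(0.094), np.float64(-105.9)), (np.float64(0.0944), np.float64(14.9))]
0.185 0.1638 [(np.float64(0.0967), np.float64(13.7)), (np.float64(0.0942), np.float64(-104.5)), (np.float64(0.0938), np.float64(15.4))]
(array([411.70930233, 192.70930233]), array([11, 11, 86], dtype=int32)) (array([278.5875, 321.325 ]), array([10, 10, 80], dtype=int32)) (array([206.05882353, 323.35294118]), array([11, 10, 85], dtype=int32)) [ 0.6385 -0.1041  0.1775]
0.175 0.1653 [(np.float64(0.0943), np.float64(15.8)), (np.float64(0.0937), np.float64(-107.3)), (np.float64(0.095), np.float64(14.9))]
0.18 0.1645 [(np.float64(0.0956), np.float64(14.8)), (np.float64(0.0939), np.float64(-105.8)), (np.float64(0.0944), np.float64(15.4))]
0.185 0.1638 [(np.float64(0.0968), np.float64(13.7)), (np.float64(0.0941), np.float64(-104.4)), (np.float64(0.0938), np.float64(16.0))]
(array([411.56989247, 192.74193548]), array([12, 11, 93], dtype=int32)) (array([278.57142857, 321.43956044]), array([12, 11, 91], dtype=int32)) (array([206.18085106, 323.17021277]), array([11, 11, 94], dtype=int32)) [ 0.6385 -0.104   0.1766]
0.175 0.1651 [(np.float64(0.0944), np.float64(15.6)), (np.float64(0.0933), np.float64(-107.4)), (np.float64(0.095), np.float64(15.1))]
0.18 0.1643 [(np.float64(0.0957), np.float64(14.6)), (np.float64(0.0934), np.float64(-106.0)), (np.float64(0.0944), np.float64(15.6))]
0.185 0.1635 [(np.float64(0.0969), np.float64(13.6)), (np.float64(0.0936), np.float64(-104.6)), (np.float64(0.0938), np.float64(16.1))]
```

```bash

python3 -m inch '[[[0.01,-0.02,0],[0,0,0]],[[0.03,-0.05,0],[0,0,0]],[[0.04,-0.07,0],[0,0,0]],[[0.06,-0.09,0],[0,0,0]],[[0.07,-0.12,0],[0,0,0]],[[0.09,-0.14,0],[0,0,0]],[[0.11,-0.16,0],[0,0,0]],[[0.13,-0.18,0],[0,0,0]],[[0.15,-0.2,0],[0,0,0]],[[0.16,-0.22,0],[0,0,0]]]'
for k in 0 1 2 3 4 5 6 7 8 9 10 11; do python3 - $k <<'E'
import sys,numpy as np
k=int(sys.argv[1]);t=np.radians(-226-4*k-2);print(-226-4*k-4,"per 4deg step share",round(-.07*np.radians(4)*-np.sin(t)/.08,3),round(.07*np.radians(4)*np.cos(t)/.08,3))
E
done
```

```text
clock: 13.3
position: [0.4983, -0.0781, 0.1569]
ee_rot: [1.0, 0.0, 0.0, -0.0]
ft_force: [-0.7, -3.1, -0.6]
grip_width: 0.0
grasp_force: 1.3
-230 per 4deg step share 0.045 -0.041
-234 per 4deg step share 0.048 -0.038
-238 per 4deg step share 0.051 -0.034
-242 per 4deg step share 0.053 -0.031
-246 per 4deg step share 0.055 -0.027
-250 per 4deg step share 0.057 -0.023
-254 per 4deg step share 0.058 -0.019
-258 per 4deg step share 0.059 -0.015
-262 per 4deg step share 0.06 -0.011
-266 per 4deg step share 0.061 -0.006
-270 per 4deg step share 0.061 -0.002
-274 per 4deg step share 0.061 0.002
```

```bash
cat > ok.py <<'E'
from workcell import manip
import numpy as np,sys
f=manip.get_obs()["ft_force"];n=np.linalg.norm(f);print("F",n.round(1));sys.exit(n>9)
E
(python3 -m inch '[[[0.007,-0.006,0],[0,0,0]],[[0.014,-0.012,0],[0,0,0]],[[0.02,-0.018,0],[0,0,0]],[[0.027,-0.025,0],[0,0,0]],[[0.034,-0.031,0],[0,0,0]],[[0.034,-0.031,0],[0,0,0]],[[0.034,-0.031,0],[0,0,0]],[[0.034,-0.031,0],[0,0,0]],[[0.034,-0.031,0],[0,0,0]],[[0.034,-0.031,0],[0,0,0]]]' && python3 ok.py &&
python3 -m inch '[[[0.007,-0.006,0],[0,0,0]],[[0.014,-0.012,0],[0,0,0]],[[0.021,-0.018,0],[0,0,0]],[[0.028,-0.024,0],[0,0,0]],[[0.035,-0.029,0],[0,0,0]],[[0.035,-0.029,0],[0,0,0]],[[0.035,-0.029,0],[0,0,0]],[[0.035,-0.029,0],[0,0,0]],[[0.035,-0.029,0],[0,0,0]],[[0.035,-0.029,0],[0,0,0]]]' && python3 ok.py &&
python3 -m inch '[[[0.007,-0.005,0],[0,0,0]],[[0.015,-0.011,0],[0,0,0]],[[0.022,-0.016,0],[0,0,0]],[[0.03,-0.022,0],[0,0,0]],[[0.037,-0.027,0],[0,0,0]],[[0.037,-0.027,0],[0,0,0]],[[0.037,-0.027,0],[0,0,0]],[[0.037,-0.027,0],[0,0,0]],[[0.037,-0.027,0],[0,0,0]],[[0.037,-0.027,0],[0,0,0]]]' && python3 ok.py &&
python3 -m inch '[[[0.008,-0.005,0],[0,0,0]],[[0.015,-0.01,0],[0,0,0]],[[0.023,-0.015,0],[0,0,0]],[[0.03,-0.02,0],[0,0,0]],[[0.038,-0.025,0],[0,0,0]],[[0.038,-0.025,0],[0,0,0]],[[0.038,-0.025,0],[0,0,0]],[[0.038,-0.025,0],[0,0,0]],[[0.038,-0.025,0],[0,0,0]],[[0.038,-0.025,0],[0,0,0]]]' && python3 ok.py) | grep -v -e grip -e grasp -e ee_
```

```text
clock: 14.3
position: [0.5009, -0.0757, 0.1569]
ft_force: [-0.9, -2.3, -1.2]
F 2.7False
```

```bash
sed -i 's/sys.exit(n>9)/sys.exit(int(n>9))/' ok.py
(python3 -m inch '[[[0.007,-0.006,0],[0,0,0]],[[0.014,-0.012,0],[0,0,0]],[[0.021,-0.018,0],[0,0,0]],[[0.028,-0.024,0],[0,0,0]],[[0.035,-0.029,0],[0,0,0]],[[0.035,-0.029,0],[0,0,0]],[[0.035,-0.029,0],[0,0,0]],[[0.035,-0.029,0],[0,0,0]],[[0.035,-0.029,0],[0,0,0]],[[0.035,-0.029,0],[0,0,0]]]' && python3 ok.py &&
python3 -m inch '[[[0.007,-0.005,0],[0,0,0]],[[0.015,-0.011,0],[0,0,0]],[[0.022,-0.016,0],[0,0,0]],[[0.03,-0.022,0],[0,0,0]],[[0.037,-0.027,0],[0,0,0]],[[0.037,-0.027,0],[0,0,0]],[[0.037,-0.027,0],[0,0,0]],[[0.037,-0.027,0],[0,0,0]],[[0.037,-0.027,0],[0,0,0]],[[0.037,-0.027,0],[0,0,0]]]' && python3 ok.py &&
python3 -m inch '[[[0.008,-0.005,0],[0,0,0]],[[0.015,-0.01,0],[0,0,0]],[[0.023,-0.015,0],[0,0,0]],[[0.03,-0.02,0],[0,0,0]],[[0.038,-0.025,0],[0,0,0]],[[0.038,-0.025,0],[0,0,0]],[[0.038,-0.025,0],[0,0,0]],[[0.038,-0.025,0],[0,0,0]],[[0.038,-0.025,0],[0,0,0]],[[0.038,-0.025,0],[0,0,0]]]' && python3 ok.py &&
python3 -m inch '[[[0.008,-0.005,0],[0,0,0]],[[0.016,-0.009,0],[0,0,0]],[[0.024,-0.014,0],[0,0,0]],[[0.032,-0.018,0],[0,0,0]],[[0.04,-0.023,0],[0,0,0]],[[0.04,-0.023,0],[0,0,0]],[[0.04,-0.023,0],[0,0,0]],[[0.04,-0.023,0],[0,0,0]],[[0.04,-0.023,0],[0,0,0]],[[0.04,-0.023,0],[0,0,0]]]' && python3 ok.py &&
python3 -m inch '[[[0.008,-0.004,0],[0,0,0]],[[0.016,-0.008,0],[0,0,0]],[[0.024,-0.013,0],[0,0,0]],[[0.033,-0.017,0],[0,0,0]],[[0.041,-0.021,0],[0,0,0]],[[0.041,-0.021,0],[0,0,0]],[[0.041,-0.021,0],[0,0,0]],[[0.041,-0.021,0],[0,0,0]],[[0.041,-0.021,0],[0,0,0]],[[0.041,-0.021,0],[0,0,0]]]' && python3 ok.py &&
python3 -m inch '[[[0.008,-0.004,0],[0,0,0]],[[0.017,-0.008,0],[0,0,0]],[[0.025,-0.012,0],[0,0,0]],[[0.034,-0.015,0],[0,0,0]],[[0.042,-0.019,0],[0,0,0]],[[0.042,-0.019,0],[0,0,0]],[[0.042,-0.019,0],[0,0,0]],[[0.042,-0.019,0],[0,0,0]],[[0.042,-0.019,0],[0,0,0]],[[0.042,-0.019,0],[0,0,0]]]' && python3 ok.py) | grep -v -e grip -e grasp -e ee_
```

```text
clock: 15.3
position: [0.5037, -0.0733, 0.1569]
ft_force: [-0.8, -0.8, -1.0]
F 1.5
clock: 16.3
position: [0.5067, -0.0712, 0.1569]
ft_force: [-1.4, -1.2, -0.0]
F 1.9
clock: 17.3
position: [0.5098, -0.0692, 0.1569]
ft_force: [-1.5, -2.2, -1.7]
F 3.2
clock: 18.3
position: [0.5129, -0.0673, 0.1569]
ft_force: [-2.1, -1.8, -1.0]
F 2.9
clock: 19.3
position: [0.5162, -0.0657, 0.157]
ft_force: [-1.9, -1.8, -1.9]
F 3.2
clock: 20.3
position: [0.5196, -0.0641, 0.157]
ft_force: [-1.1, -1.4, -1.3]
F 2.2
```

```bash
(python3 -m inch '[[[0.009,-0.003,0],[0,0,0]],[[0.017,-0.007,0],[0,0,0]],[[0.026,-0.01,0],[0,0,0]],[[0.034,-0.014,0],[0,0,0]],[[0.043,-0.017,0],[0,0,0]],[[0.043,-0.017,0],[0,0,0]],[[0.043,-0.017,0],[0,0,0]],[[0.043,-0.017,0],[0,0,0]],[[0.043,-0.017,0],[0,0,0]],[[0.043,-0.017,0],[0,0,0]]]' && python3 ok.py &&
python3 -m inch '[[[0.009,-0.003,0],[0,0,0]],[[0.017,-0.006,0],[0,0,0]],[[0.026,-0.009,0],[0,0,0]],[[0.034,-0.012,0],[0,0,0]],[[0.043,-0.015,0],[0,0,0]],[[0.043,-0.015,0],[0,0,0]],[[0.043,-0.015,0],[0,0,0]],[[0.043,-0.015,0],[0,0,0]],[[0.043,-0.015,0],[0,0,0]],[[0.043,-0.015,0],[0,0,0]]]' && python3 ok.py &&
python3 -m inch '[[[0.009,-0.002,0],[0,0,0]],[[0.018,-0.005,0],[0,0,0]],[[0.026,-0.007,0],[0,0,0]],[[0.035,-0.01,0],[0,0,0]],[[0.044,-0.012,0],[0,0,0]],[[0.044,-0.012,0],[0,0,0]],[[0.044,-0.012,0],[0,0,0]],[[0.044,-0.012,0],[0,0,0]],[[0.044,-0.012,0],[0,0,0]],[[0.044,-0.012,0],[0,0,0]]]' && python3 ok.py &&
python3 -m inch '[[[0.009,-0.002,0],[0,0,0]],[[0.018,-0.004,0],[0,0,0]],[[0.027,-0.006,0],[0,0,0]],[[0.036,-0.008,0],[0,0,0]],[[0.045,-0.01,0],[0,0,0]],[[0.045,-0.01,0],[0,0,0]],[[0.045,-0.01,0],[0,0,0]],[[0.045,-0.01,0],[0,0,0]],[[0.045,-0.01,0],[0,0,0]],[[0.045,-0.01,0],[0,0,0]]]' && python3 ok.py &&
python3 -m inch '[[[0.009,-0.002,0],[0,0,0]],[[0.018,-0.003,0],[0,0,0]],[[0.027,-0.005,0],[0,0,0]],[[0.036,-0.006,0],[0,0,0]],[[0.045,-0.008,0],[0,0,0]],[[0.045,-0.008,0],[0,0,0]],[[0.045,-0.008,0],[0,0,0]],[[0.045,-0.008,0],[0,0,0]],[[0.045,-0.008,0],[0,0,0]],[[0.045,-0.008,0],[0,0,0]]]' && python3 ok.py &&
python3 -m inch '[[[0.009,-0.001,0],[0,0,0]],[[0.018,-0.002,0],[0,0,0]],[[0.027,-0.003,0],[0,0,0]],[[0.036,-0.004,0],[0,0,0]],[[0.045,-0.005,0],[0,0,0]],[[0.045,-0.005,0],[0,0,0]],[[0.045,-0.005,0],[0,0,0]],[[0.045,-0.005,0],[0,0,0]],[[0.045,-0.005,0],[0,0,0]],[[0.045,-0.005,0],[0,0,0]]]' && python3 ok.py) | grep -v -e grip -e grasp -e ee_
```

```text
clock: 21.3
position: [0.523, -0.0628, 0.157]
ft_force: [-1.0, -0.9, -0.5]
F 1.4
clock: 22.3
position: [0.5265, -0.0615, 0.157]
ft_force: [-0.7, -0.6, -0.7]
F 1.2
clock: 23.3
position: [0.53, -0.0606, 0.157]
ft_force: [-1.5, -1.1, 0.0]
F 1.9
clock: 24.3
position: [0.5336, -0.0598, 0.157]
ft_force: [-1.7, -1.5, -0.5]
F 2.3
clock: 25.3
position: [0.5367, -0.0595, 0.1567]
ft_force: [-4.9, -2.3, -0.1]
F 5.4
clock: 26.3
position: [0.5372, -0.0596, 0.1565]
ft_force: [-22.8, -2.6, 12.0]
F 25.9
```

The force rose sharply to 26 N with no further movement, so this is the stop. I'll back off, lift, and check the height and angle.

```bash
(python3 -m inch '[[[-0.05,0,0],[0,0,0]],[[-0.1,0,0],[0,0,0]],[[-0.2,0.02,0],[0,0,0]],[[-0.3,0.05,0],[0,0,0]],[[-0.35,0.08,0],[0,0,0]],[[-0.35,0.08,-0.2],[0,0,0]],[[-0.35,0.08,-0.4],[0,0,0]],[[-0.35,0.08,-0.6],[0,0,0]],[[-0.35,0.08,-0.8],[0,0,0]],[[-0.35,0.08,-1],[0,0,0]]]'
python3 -m inch '[[[0,0,-0.2],[0,0,0]],[[0,0,-0.4],[0,0,0]],[[-0.15,0,-0.4],[0,0,0]],[[-0.3,0,-0.4],[0,0,0]],[[-0.45,0,-0.4],[0,0,0]],[[-0.6,0,-0.4],[0,0,0]],[[-0.75,0,-0.4],[0,0,0]],[[-0.9,0,-0.4],[0,0,0]],[[-1,0,-0.4],[0,0,0]],[[-1,0,-0.4],[0,0,0]]]')| grep -v -e grip -e grasp -e ee_
python3 - <<'E'
from h import *
cv2.imwrite("pics/t4.png",manip.camera("top")[:,:,::-1]);cv2.imwrite("pics/s4.png",manip.camera("scene")[:,:,::-1])
a=cv2.imread("pics/t4.png")[150:350,280:540];b=cv2.imread("pics/s4.png")[220:420,140:400]
cv2.imwrite("pics/c4.png",cv2.resize(np.hstack([a,b]),None,fx=1.5,fy=1.5))
E
```

```text
clock: 27.3
position: [0.5126, -0.0654, 0.2377]
ft_force: [0.3, 0.0, 0.2]
clock: 28.3
position: [0.4319, -0.0654, 0.2691]
ft_force: [0.4, 0.2, 0.4]
```

View pics/c4.png

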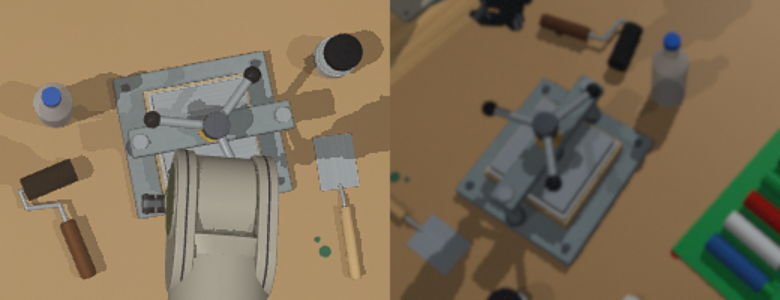

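The loose items look undisturbed. Balls are at about (448,200) and (381,229) in the top view, and at about (249,343), (276,281) and (206,292) in the scene view.

```bash
python3 - <<'E'
from h import *
t=cv2.imread("pics/t4.png");s=cv2.imread("pics/s4.png")
for th in(50,60,70):
    for u,v in(((448,200),(249,343)),((381,229),(276,281))):
        a=blob(t,u,9,th);b=blob(s,v,9,th);x=tri(ray("top",a[0]),ray("scene",b[0]))
        print(x.round(4),np.degrees(np.arctan2(x[1]+.129,x[0]-.547)).round(1))
for n,u,z in(("bottle",(314,214),.19),("jar",(508,185),.075)):pass
d=cv2.absdiff(t,cv2.imread("pics/top0.png")).max(2)
for n,(x0,y0,x1,y1) in dict(bottle=(298,200,332,236),roller=(290,252,346,338),jar=(488,168,526,204),knife=(487,235,525,338)).items(): print(n,(d[y0:y1,x0:x1]>40).mean())
E
```

```text
[ 0.6228 -0.1852  0.1782] -36.6
[ 0.5588 -0.0342  0.1771] 82.9
[ 0.6225 -0.1852  0.179 ] -36.7
[ 0.5582 -0.0331  0.1705] 83.3
[ 0.6206 -0.186   0.1819] -37.7
[ 0.5584 -0.0333  0.1688] 83.2
bottle 0.0
roller 0.0
jar 0.013888888888888888
knife 0.16377107818088912
```

```bash
python3 -c "
from workcell import manip
print(manip.hand_in())"
```

```text
the job is handed in; nothing more can be done
None
```

I pushed the wheel about 203° clockwise until it stopped firmly (highest force read about 26 N, limit 45 N), moved the arm clear and handed in at about 28 s; the final pictures put the hub at about its fully-down height and show no sign that the roller, bottle, jar or knife moved, though `hand_in()` gave no verdict.

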